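# Stack the keyed risers

## Robot

A 7-joint arm with a two-finger parallel gripper is mounted at the origin on the work surface. World frame = base frame: x ahead of the robot, y to its left, z up, the work surface at z = 0. Lengths are in m, angles in rad, forces in N, time in s.
With the tool pointing down it reaches from about 0.35 to 0.9 m from the base axis. Payload 8.1 kg.
Tool frame: the origin (TCP) lies at the very end of the fingers, on their centre line; the grasp point (between the pads) lies arm.hold_point_z behind it (arm.hold_point_z is the distance from the TCP to the grasp point, in m); z points along the fingers, y is the line along which they close (so a half turn about z gives the same grasp; the last joint's range is limited). The gripper opens to 92 mm and grips with 3 to 60 N. Pads are 19 mm wide; open, the fingers measure 130 mm over their backs; the gripper's body (75 mm by 190 mm) begins 47 mm behind the grasp point.
Start: joints at [-1.391, 0.434, 0.025, 1.573, -0.012, 1.134, -0.075], TCP at [0.174, 0.6, 0.227] pointing down, gripper open.
Joint ranges: [-2.62, 2.62], [-0.44, 2.09], [-1.27, 1.32], [0.08, 2.57], [-1.32, 4.46], [0.12, 2], [-2.74, 2.74]. Speed limits (rad/s): [2.22, 2.22, 3.01, 3.01, 3.14, 3.14, 3.14].

## Interface

Orientations are given as a rotation vector (axis times angle).
In Python, from cell import arm, vision, job, cut_out gives the robot as it stands. The module is installed in compiled form; this text tells all that it offers.
- The arm moves only by the tool play_rows, never from a script. Its argument "increments" is text: rows parted by semicolons, each of 5 numbers parted by spaces: the shift along the tool's x, y, z in cm, then the turn about the tool's z in degrees, then the opening, from -1 (shut) to 1 (fully open), so that 0 is half open. A call has 1 to 5 rows; each row shifts and turns the commanded pose from where the row before left it, along the tool's axes as they then stand; what a row does not reach is not made up. A row lasts 1/12 s, in which the tool goes at most 41.7 mm and 7.16 degrees, less where a joint would pass 70% of its speed; a pose out of reach is approached as far as the arm can. A call is refused whole if a number of a shift passes 4.17 or a number of a turn 7.16, either way. A call with a gripper value outside its range is refused whole. The fingers move at their own pace and stop on an object; "grip_force" is the grip in N (left out, the last holds). Time passes only in rows, so rows that do not move let the fingers close. It gives the time, the measured TCP pose, the force, the opening and the grip force at its end, in the units of the state.
- arm.observe(): the state, without advancing time (a new reading comes with each control period).
- vision.get_image(name): name is "scene" or "side" or "wrist"; returns a dict with "frame" (400x640x3 uint8, red, green, blue), "z_map" (400x640 float32, m along the optical axis (not along the pixel's ray), 0 where there is no reading), "mtx" (3x3 intrinsics, pixels), "cam_to_world" (4x4, takes a point from camera to world coordinates). Camera axes: x right, y up, looking along -z (the intrinsics and any distortion apply to the point x, -y, -z); pixel columns grow to the right and rows downward; lengths in m; the calibration is good to about 2 mm. A picture is of the moment at which its call begins.
- job.sign_off(): hands the job in; it is judged then, once.
Trained networks look in a picture, given as the dict that the camera call returned (one of the last four; its "shot" number tells which), for a name from the list of things; names that differ only in an ending like _2 or _b are one class to them, and where a whole thing is asked for, a point or a joint stands for the part that bears it (a point fixed in the world has none). Each returns a list of dicts, best first, with "confidence" (0 to 1); they miss things now and then, are a little off and sometimes report something else, mostly with a low value. They report only what shows in the picture. A call takes as long as a camera call. They do not tell look-alikes from the thing itself.
- cut_out(query, picture): "mask" (400x640 bool, what is visible of it) and "point" ([row, column] in pixels, amid what is visible of it).
The state is a dict: "clock": time; "joints": joint angles; "dq": joint speeds; "joint_efforts": joint torques, N m; "position": TCP position; "ee_rot": TCP orientation; "force": force on the tool from outside, world axes, zero at the start; "ft_torque": the same for the moment, N m; "width": opening from 0.0 (shut) to 1.0 (fully open); "gripper_force": force on a finger pad.
Only numpy, scipy, OpenCV 4.12 (cv2) and the standard library are available. Lean on these libraries where they do the work, as an engineer would, in place of code of your own. Each camera call takes 0.05 s, during which the arm holds its last target. There are 200 camera calls.

## Task

Build the support stack on the white base: stack the blue riser on it so that each lug drops fully home into the notch of its own width. Then lift the steel retaining bar out of the rack's two open brackets and lay it on the bench clear of the rack, take out the orange riser standing on end under it, lay it down on its lugs on the bench and let go, and then take it up again and stack it fully home on the blue one in the same way. Leave the sanding block, the tin and the hammer where they are.

Things in the scene. Friction and masses are not known exactly. Their poses are not given: they have to be found in the camera images.
- base: Fixed white block on an aluminium plate (170 x 90 x 8 mm). Block 140 (x) x 50 (y) mm, its top 48 mm above the bench, with two notches 16 mm deep, open at the ends: wide (38.4 mm) at +x, narrow (22.4 mm) at -x. Origin: centre of the plate's underside, on the bench, z up. A riser fully home has its origin 48 mm above this one, axes alike.
- blue_riser: Loose blue riser, 140 (x) x 50 (y) x 44 mm (z) plus two 14 mm lugs under its ends, each 24 mm long, tips tapered: wide (36 mm) at +x, narrow (20 mm) at -x. Matching notches in its top as on the base, wide at +x. Starts standing on its lugs. Origin: centre of the flat underside (14 mm above the lug tips); z to the notched top. 175 to 350 g.
- orange_riser: Loose orange riser, same shape, origin and mass as the blue. Starts standing on end in the rack's pocket: wide end (+x) up, lugs facing the rack's +x, notched side (z) facing the rack's -x, its y along the rack's y; top end 148 mm above the bench; must rise 35 mm to leave the pocket. Fully home its origin is 44 mm above the blue one's.
- rack: Fixed plywood rack, plate 110 (x) x 200 (y) x 8 mm; foot pocket in the middle (62 x 54 mm, rim 43 mm up); posts at y = +-85 mm (40 x 12 mm) with open-topped steel brackets: slot 28 mm wide in x, floor 168 mm, prongs to 184 mm above the bench. Origin: centre of the underside, on the bench; z up, x roughly away from the robot.
- bar: Loose steel retaining bar, 24 (x) x 230 (y) x 12 mm, lying in the two brackets, 20 mm above the orange riser's end; on its middle a yellow handle 18 (x) x 80 (y) mm and 36 mm high, so 48 mm in all. Origin: centre of the bar's underside, z up towards the handle. 200 g.
- base_wide_end (a point): Top edge of the base block at the middle of its wide-notch (+x) end, 70 mm from its centre.
- blue_riser_wide_end (a point): End of the blue riser's underside at its wide lug, 70 mm along +x from its origin.
- orange_riser_wide_end (a point): End of the orange riser's underside at its wide lug, 70 mm along +x from its origin.
- sanding_block: Cork sanding block with a red sole, 65 (x) x 110 (y) x 32 mm; a bystander at the far side. Origin: centre of its underside.
- tin: Tin with a green band, 80 mm across, 50 mm high; a bystander at the far side. Origin: centre of its underside.
- hammer: Hammer, 260 mm long, lying at the right; a bystander. Origin: under its middle.
Not all that is in view belongs to the job. There is more than one size of the rack; the one meant has the size given above. What is shaped like the bar but red is not meant.

How it is judged:
By the outcome, as a careful person would: the job done as asked, in the order asked, and still so for the second after the job is handed in, with the robot touching nothing.
It also fails if it takes over 72 s, if anything falls off the work surface, if the arm or the gripper's body presses on something with over 40 N, if the wrist force passes 120 N, or if a joint passes its speed limit or range.

## Working session

There is one attempt and no reset: what is moved stays moved. The work goes in short steps, Python scripts to look and compute and a tool call to move; the robot and the scene stay as the last step left them, time stands still between calls to the robot, and variables do not carry over. Pictures are saved under pics/ and viewed, at most 11 in all, crops included, and the job is handed in when it is done.

Besides the shell and the picture viewer there is one more tool, called after "Request:" as a command line: name --argument value ..., lists and objects as JSON in quotes. play_rows: Moves the arm, as the interface text tells. Its arguments: {"type":"object","properties":{"increments":{"type":"string"},"grip_force":{"type":"number"}},"required":["increments"]}

```bash
mkdir -p pics; ls; cat > h.py <<'E'
import numpy as np, cv2
from cell import arm, vision, job, cut_out
from scipy.spatial.transform import Rotation as R
def pts(im):
    z=im["z_map"];K=im["mtx"];T=im["cam_to_world"]
    v,u=np.mgrid[0:z.shape[0],0:z.shape[1]]
    P=np.stack([(u-K[0,2])/K[0,0]*z,-(v-K[1,2])/K[1,1]*z,-z],-1)
    W=P@T[:3,:3].T+T[:3,3]
    W[z==0]=np.nan
    return W
def save(im,n): cv2.imwrite(f"pics/{n}.png",im["frame"][:,:,::-1])
E
python3 - <<'E'
from h import *
print(arm.observe(), arm.hold_point_z)
a=vision.get_image("scene");b=vision.get_image("side")
cv2.imwrite("pics/a.png",np.vstack([a["frame"],b["frame"]])[:,:,::-1][:, :])
im=cv2.imread("pics/a.png");cv2.imwrite("pics/a.png",cv2.resize(im,(480,600)))
save(a,"scene0");save(b,"side0")
for n,im in(("scene",a),("side",b)):
    W=pts(im)
    print(n,im["cam_to_world"][:3,3],im["mtx"][0,0])
    for q in["base","blue_riser","orange_riser","rack","bar","sanding_block","tin","hammer"]:
        for d in cut_out(q,im)[:3]:
            m=d["mask"];w=W[m];w=w[~np.isnan(w[:,0])]
            print(q,round(d["confidence"],2),d["point"],m.sum(),np.round(np.percentile(w,2,0),3),np.round(np.percentile(w,98,0),3) if len(w) else 0)
E
```

```text
pics
{'clock': 0.0, 'joints': array([-1.39058026,  0.43521431,  0.02497491,  1.57408485, -0.01157587,
        1.13400423, -0.0751172 ]), 'dq': array([-2.07876277e-04, -1.16117496e-03, -3.41758319e-05, -1.83557084e-03,
        3.29764525e-04, -1.53176783e-05,  6.44025694e-04]), 'joint_efforts': array([-9.74735885e-04, -6.67867112e+01,  9.84384567e-01, -3.14447737e+01,
       -6.03190600e-02,  4.31413273e-02,  1.87131322e-04]), 'position': array([0.17433514, 0.59966519, 0.22595513]), 'ee_rot': array([-4.42881208e-01, -3.11016065e+00,  2.45859520e-03]), 'force': array([ 0.35032402,  0.10044691, -0.34105898]), 'ft_torque': array([-0.04374465, -0.01821158,  0.01497536]), 'gripper_force': 0.0, 'width': 1.0014365285357942} 0.0188
scene [1.03308191 0.86863027 0.98481708] 364.46624252343855
base 0.71 [173.3, 270.2] 665 [ 0.447 -0.326  0.006] [ 0.595 -0.233  0.054]
blue_riser 0.97 [199.3, 292.0] 650 [ 0.483 -0.111  0.004] [ 0.617 -0.032  0.064]
rack 0.76 [270.7, 357.3] 1801 [0.437 0.248 0.005] [0.592 0.427 0.182]
rack 0.59 [341.6, 442.1] 6654 [0.393 0.521 0.007] [0.598 0.771 0.252]
bar 0.84 [2
[... 598 characters left out ...]
 0.429 -0.347  0.   ] [ 0.592 -0.254  0.05 ]
orange_riser 0.91 [188.1, 315.3] 414 [0.474 0.291 0.027] [0.543 0.465 0.151]
rack 0.65 [273.4, 402.0] 564 [ 0.697 -0.255  0.001] [ 0.78  -0.144  0.035]
rack 0.6 [151.8, 300.5] 861 [ 0.382  0.512 -0.267] [0.572 1.927 0.24 ]
bar 0.76 [167.5, 317.4] 213 [0.463 0.233 0.172] [0.562 0.402 0.218]
bar 0.64 [205.0, 261.9] 234 [0.185 0.236 0.004] [0.314 0.405 0.051]
bar 0.23 [189.1, 315.0] 362 [0.474 0.292 0.049] [0.536 0.396 0.15 ]
sanding_block 0.89 [273.3, 404.6] 565 [ 0.698 -0.255  0.001] [ 0.781 -0.147  0.035]
tin 0.7 [217.5, 373.7] 322 [0.686 0.084 0.004] [0.759 0.154 0.053]
hammer 0.75 [338.3, 362.8] 1207 [ 0.415 -0.5    0.   ] [ 0.664 -0.423  0.028]
```

View pics/scene0.png

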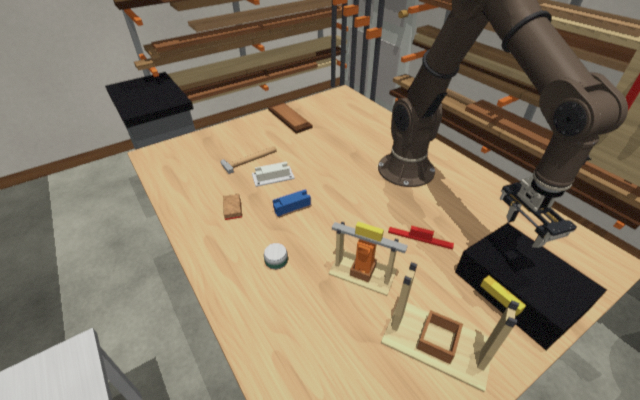

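View pics/side0.png

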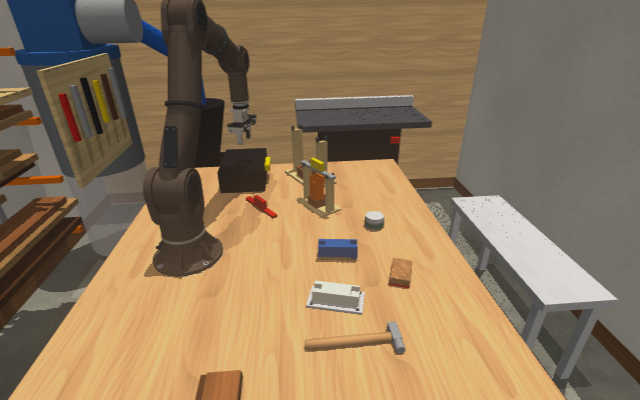

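In the scene picture the rack with the orange riser and the yellow‑handled bar is at (270,357), the blue riser at (202,292) and the base at (174,271). Candidates for the rack are (270,357) and the larger, empty one at (341,442). Candidates for the bar are the one at (232,370) on the smaller rack, the red one at (236,420), and the yellow one at (295,500) on the black box. I'll confirm with measurements and one enlarged crop.

```bash
cat >> h.py <<'E'
def rect(P):
    c,s,a=cv2.minAreaRect((P[:,:2]*1000).astype(np.float32))
    if s[0]<s[1]: a+=90;s=s[::-1]
    a=(a+90)%180-90
    return np.round(np.array(c)/1000,4),np.round(s,1),round(a,1)
E
python3 - <<'E'
from h import *
a=vision.get_image("scene");b=vision.get_image("side")
def crop(im,r,c,h,w,s): return cv2.resize(im["frame"][r-h:r+h,c-w:c+w],(2*w*s,2*h*s),interpolation=cv2.INTER_CUBIC)
t=[crop(a,185,280,40,50,4),crop(b,270,338,40,50,4),crop(a,255,372,40,50,4),crop(b,188,315,40,50,4)]
t=np.vstack([np.hstack(t[:2]),np.hstack(t[2:])])
cv2.imwrite("pics/crop1.png",cv2.resize(t,(750,600))[:,:,::-1])
Wa,Wb=pts(a).reshape(-1,3),pts(b).reshape(-1,3)
for n,W in(("scene",Wa),("side",Wb),("both",np.vstack([Wa,Wb]))):
    def box(x0,x1,y0,y1,z0,z1):
        return W[(W[:,0]>x0)&(W[:,0]<x1)&(W[:,1]>y0)&(W[:,1]<y1)&(W[:,2]>z0)&(W[:,2]<z1)]
    for q,bx in dict(blue_all=(.45,.65,-.14,0,.015,.09),base_all=(.41,.62,-.37,-.2,.020,.07),plate=(.41,.62,-.37,-.2,.005,.07),bar=(.42,.62,.2,.47,.17,.25),rackplate=(.42,.62,.2,.47,.005,.02)).items():
        P=box(*bx)
        if len(P)>5: print(n,q,len(P),*rect(P),np.round(np.percentile(P[:,2],97),4))
E
```

```text
scene blue_all 631 [ 0.5473 -0.0641] [140.6  58.8] -6.7 0.0633
scene base_all 421 [ 0.5125 -0.2853] [140.8  58.1] -15.3 0.0542
scene plate 783 [ 0.5149 -0.2857] [208.3 169. ] -0.7 0.0534
scene bar 917 [0.5091 0.335 ] [229.9  43.2] -58.2 0.219
scene rackplate 1213 [0.5195 0.3365] [266.2 198.3] -89.6 0.0158
side blue_all 707 [ 0.5466 -0.0658] [140.2  56.9] -7.0 0.0609
side base_all 843 [ 0.512  -0.2899] [140.1  55.6] -16.1 0.0506
side plate 1424 [ 0.5121 -0.2891] [170.7  97.1] -17.0 0.0502
side bar 308 [0.5052 0.3332] [234.7  41.2] -58.6 0.218
side rackplate 295 [0.5178 0.3343] [236.7 191.7] 88.5 0.0187
both blue_all 1338 [ 0.5471 -0.0644] [140.8  59.9] -7.0 0.0627
both base_all 1264 [ 0.5124 -0.2869] [141.   61.4] -16.0 0.0528
both plate 2207 [ 0.5149 -0.2857] [208.3 169. ] -0.7 0.0521
both bar 1225 [0.5076 0.3346] [234.6  45.9] -58.3 0.2188
both rackplate 1508 [0.5195 0.3365] [266.2 198.3] -89.6 0.0166
```

View pics/crop1.png

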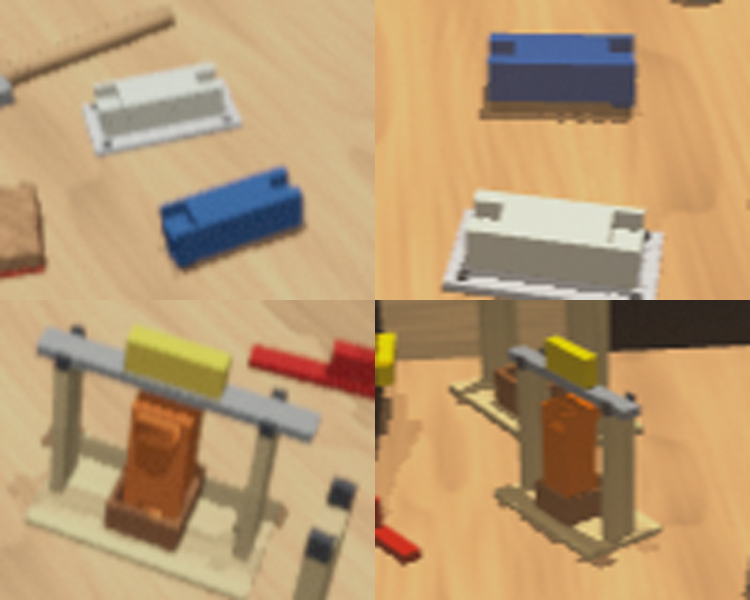

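The crop shows the base and the blue riser both with the wide notch towards world +x (top left panel, (110,90) and (180,215)). The smaller rack, at scene (270,357), holds the steel bar with the yellow handle over the orange riser; its size fits, so it is the one meant. The big empty rack and the red bar are decoys.

```bash
cat >> h.py <<'E'
def phi_of(rv):
    y=R.from_rotvec(rv).as_matrix()[:,1]; return np.degrees(np.arctan2(y[1],y[0]))
class Plan:
    def __init__(s,pose=None):
        o=arm.observe(); s.p=np.array(o["position"]);s.f=phi_of(o["ee_rot"]); 
        if pose is not None: s.p,s.f=np.array(pose[:3],float),pose[3]
        print("at",np.round(s.p,4),round(s.f,2),"t",round(o["clock"],2),"w",round(o["width"],3),"F",np.round(o["force"],1))
    def go(s,x,y,z,f,g,vmax=4.0,n=None,label=""):
        d=np.array([x,y,z])-s.p; df=(f-s.f+180)%360-180
        if n is None: n=int(max(1,np.ceil(np.linalg.norm(d)*100/vmax),np.ceil(abs(df)/7)))
        rows=[];T=np.array([x,y,z])
        for i in range(n):
            st=(T-s.p)/(n-i); a=np.radians(s.f); Y=np.array([np.cos(a),np.sin(a),0]);X=np.array([-np.sin(a),np.cos(a),0])
            t=round(-(((f-s.f+180)%360-180)/(n-i)),1)
            v=[round(st@X*100,2),round(st@Y*100,2),round(-st[2]*100,2)]
            s.p=s.p+(X*v[0]+Y*v[1])/100-np.array([0,0,v[2]/100]); s.f-=t
            rows.append(" ".join("%g"%q for q in v+[t,g]))
        print(label,n,"rows ->",np.round(s.p,4),round(s.f,2))
        for i in range(0,n,5): print("  ","; ".join(rows[i:i+5]))
E
python3 - <<'E'
from h import *
p=Plan(); p.go(.547,-.065,.20,83,1,vmax=3.9)
E
```

```text
at [0.1745 0.6002 0.2267] 73.79 t 1.0 w 0.998 F [-0.7 -0.3  1.3]
 20 rows -> [ 0.5469 -0.065   0.2   ] 82.99
   -2.72 -2.67 0.13 -0.5 1; -2.69 -2.7 0.13 -0.5 1; -2.67 -2.72 0.13 -0.5 1; -2.65 -2.74 0.13 -0.5 1; -2.62 -2.77 0.13 -0.5 1
   -2.6 -2.79 0.13 -0.4 1; -2.58 -2.81 0.14 -0.5 1; -2.55 -2.83 0.13 -0.4 1; -2.53 -2.85 0.14 -0.5 1; -2.51 -2.87 0.13 -0.4 1
   -2.49 -2.89 0.14 -0.5 1; -2.46 -2.91 0.13 -0.4 1; -2.44 -2.93 0.14 -0.5 1; -2.42 -2.95 0.13 -0.4 1; -2.4 -2.96 0.14 -0.5 1
   -2.37 -2.98 0.13 -0.4 1; -2.35 -3 0.14 -0.5 1; -2.32 -3.02 0.13 -0.4 1; -2.31 -3.04 0.14 -0.5 1; -2.27 -3.06 0.13 -0.4 1
```

Request:
play_rows --increments "-2.7 -2.7 0.13 -0.5 1; -2.7 -2.7 0.13 -0.5 1; -2.7 -2.7 0.13 -0.5 1; -2.65 -2.75 0.13 -0.5 1; -2.6 -2.75 0.13 -0.5 1"

```text
clock: 1.42
position: [0.2682, 0.4322, 0.2202]
ee_rot: [0.374, 3.119, 0.0]
force: [0.5, -0.6, -0.6]
width: 0.999
gripper_force: 0.0
```

Request:
play_rows --increments "-2.6 -2.8 0.13 -0.4 1; -2.6 -2.8 0.14 -0.5 1; -2.55 -2.85 0.13 -0.4 1; -2.55 -2.85 0.14 -0.5 1; -2.5 -2.85 0.13 -0.4 1"

```text
clock: 1.83
position: [0.3616, 0.2658, 0.2138]
ee_rot: [0.314, 3.125, 0.001]
force: [1.5, 0.5, 0.5]
width: 1.001
gripper_force: 0.0
```

Request:
play_rows --increments "-2.5 -2.9 0.14 -0.5 1; -2.45 -2.9 0.13 -0.4 1; -2.45 -2.95 0.14 -0.5 1; -2.4 -2.95 0.13 -0.4 1; -2.4 -2.95 0.14 -0.5 1"

```text
clock: 2.25
position: [0.4547, 0.0993, 0.2071]
ee_rot: [0.251, 3.131, 0.001]
force: [1.6, 1.0, -0.2]
width: 0.999
gripper_force: 0.0
```

Request:
play_rows --increments "-2.35 -3 0.13 -0.4 1; -2.35 -3 0.14 -0.5 1; -2.3 -3 0.13 -0.4 1; -2.3 -3.05 0.14 -0.5 1; -2.25 -3.05 0.13 -0.4 1"

```text
clock: 2.67
position: [0.5471, -0.0668, 0.2001]
ee_rot: [0.191, 3.135, 0.0]
force: [0.2, 0.8, 0.4]
width: 1.002
gripper_force: 0.0
```

Request:
play_rows --increments "0 0 0 0 1; 0 0 0 0 1"

```text
clock: 2.83
position: [0.5469, -0.0678, 0.1999]
ee_rot: [0.199, 3.135, -0.002]
force: [-0.1, 0.6, -0.0]
width: 1.001
gripper_force: 0.0
```

```bash
python3 - <<'E'
from h import *
p=Plan();print(np.round(arm.observe()["joints"],2))
w=vision.get_image("wrist");save(w,"w1");print(w["cam_to_world"].round(3))
W=pts(w)
for q in["blue_riser","base"]:
    for d in cut_out(q,w)[:2]:
        m=d["mask"];P=W[m];P=P[~np.isnan(P[:,0])]
        zt=np.percentile(P[:,2],90); T=P[P[:,2]>zt-.006]
        print(q,round(d["confidence"],2),d["point"],m.sum(),"top",round(zt,4),*rect(T),"all",*rect(P[P[:,2]>.02]))
E
```

```text
at [ 0.5469 -0.0678  0.1999] 82.73 t 2.83 w 1.001 F [-0.1  0.6 -0. ]
[-0.26  0.35  0.38  1.81 -0.15  1.01  1.62]
[[ 0.126 -0.948 -0.292  0.467]
 [ 0.992  0.12   0.038 -0.056]
 [-0.001 -0.294  0.956  0.357]
 [ 0.     0.     0.     1.   ]]
blue_riser 0.63 [174.7, 327.3] 6121 top 0.058 [ 0.5449 -0.0626] [138.   50.1] -7.2 all [ 0.5458 -0.0627] [140.   50.1] -7.2
base 0.73 [168.2, 131.7] 12453 top 0.0477 [ 0.5119 -0.2871] [140.7  52.2] -15.6 all [ 0.5119 -0.287 ] [140.8  52.3] -15.8
```

View pics/w1.png

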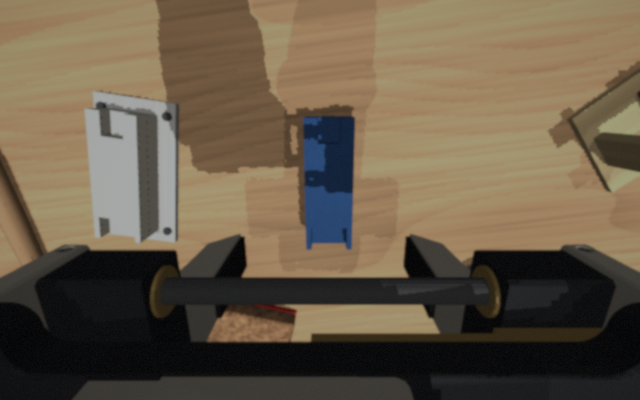

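```bash
cat >> h.py <<'E'
def local(P,c,yaw):
    a=np.radians(yaw);d=P[...,:2]-np.array(c); return np.stack([d[...,0]*np.cos(a)+d[...,1]*np.sin(a),-d[...,0]*np.sin(a)+d[...,1]*np.cos(a),P[...,2]],-1)*1000
E
python3 - <<'E'
from h import *
w=vision.get_image("wrist");W=pts(w).reshape(-1,3);W=W[~np.isnan(W[:,0])]
for n,c,yaw,zt in(("blue",(.5458,-.0627),-7.2,58),("base",(.5119,-.287),-15.7,48)):
    L=local(W,c,yaw);L=L[(abs(L[:,0])<85)&(abs(L[:,1])<40)]
    T=L[(L[:,2]>zt-5)&(L[:,2]<zt+4)]
    M=T[abs(T[:,0])<40]; print(n,"mid top y",np.percentile(M[:,1],[.5,99.5]).round(1),"x",np.percentile(T[:,0],[.3,99.7]).round(1),len(T))
    for lo,hi in((-69,-50),(50,69)):
        F=L[(L[:,0]>lo)&(L[:,0]<hi)&(abs(L[:,1])<25)]
        g=F[(F[:,2]<zt-12)]
        t=F[F[:,2]>zt-4]
        print(" end",lo,"floor y",np.percentile(g[:,1],[1,99]).round(1) if len(g) else None,len(g),"wall tops -y inner",np.percentile(t[t[:,1]<0][:,1],[1,98]).round(1),"+y",np.percentile(t[t[:,1]>0][:,1],[2,99]).round(1))
p=Plan(); p.go(.5463,-.0645,.023,82.8,1,vmax=3.5)
E
```

```text
blue mid top y [-24.7  24.8] x [-69.5  68.4] 5052
 end -69 floor y [-10.9  10.7] 418 wall tops -y inner [-25.  -11.3] +y [11.1 24.8]
 end 50 floor y [-18.4  19.4] 493 wall tops -y inner [-24.1 -19.6] +y [19.4 24.9]
base mid top y [-25.3  25.4] x [-70.1  68. ] 5303
 end -69 floor y [-12.  25.] 461 wall tops -y inner [-24.4 -10.6] +y [11.3 24.9]
 end 50 floor y [-19.8  24.9] 519 wall tops -y inner [-24.6 -18.7] +y [18.4 25. ]
at [ 0.546  -0.0635  0.2   ] 83.11 t 3.03 w 1.002 F [-0.5  0.3 -0.5]
 6 rows -> [ 0.5463 -0.0645  0.023 ] 82.81
   -0.01 -0.02 2.95 0.1 1; -0.01 -0.01 2.95 0 1; -0 -0.02 2.95 0.1 1; -0.01 -0.01 2.95 0 1; -0 -0.02 2.95 0.1 1
   -0.01 -0.01 2.95 0 1
```

Request:
play_rows --increments "0 0.05 3.5 0 1; 0 0 3.5 0 1; 0 0 3.5 0 1; 0 0 3.5 0 1; 0 0 2.8 0 1"

```text
clock: 3.45
position: [0.5455, -0.0627, 0.0301]
ee_rot: [-0.188, -3.135, -0.001]
force: [0.5, 0.5, 0.3]
width: 1.001
gripper_force: 0.0
```

Request:
play_rows --increments "0 0 1 0 1; 0 0 0 0 1; 0 0 0 0 -1; 0 0 0 0 -1; 0 0 0 0 -1" --grip_force 30

```text
clock: 3.87
position: [0.5479, -0.0645, 0.0239]
ee_rot: [0.191, 3.133, 0.001]
force: [-0.4, 0.7, 0.8]
width: 0.83
gripper_force: 0.0
```

Request:
play_rows --increments "0 0 0 0 -1; 0 0 0 0 -1; 0 0 0 0 -1"

```text
clock: 4.12
position: [0.5468, -0.0645, 0.0227]
ee_rot: [0.192, 3.135, 0.0]
force: [-0.3, -0.2, 0.1]
width: 0.614
gripper_force: 0.0
```

```bash
python3 - <<'E'
from h import *
p=Plan();x,y,z=p.p; print(arm.observe()["gripper_force"])
p.go(x,y,.14,82.8,-1)
p.go(.5119+(x-.5458),-.287+(y+.0627),.14,74.3,-1)
E
```

```text
at [ 0.5468 -0.0645  0.0227] 82.99 t 4.12 w 0.614 F [-0.3 -0.2  0.1]
0.0
 3 rows -> [ 0.5468 -0.0645  0.14  ] 82.79
   0 0 -3.91 0.1 -1; 0 0 -3.91 0 -1; 0 0 -3.91 0.1 -1
 6 rows -> [ 0.513  -0.2888  0.14  ] 74.29
   0.09 -3.78 0 1.4 -1; -0 -3.78 0 1.4 -1; -0.09 -3.78 0 1.4 -1; -0.19 -3.78 0 1.4 -1; -0.28 -3.77 0 1.4 -1
   -0.37 -3.76 0 1.5 -1
```

Request:
play_rows --increments "0 0 0 0 -1; 0 0 0 0 -1; 0 0 0 0 -1"

```text
clock: 4.37
position: [0.5467, -0.0645, 0.0224]
ee_rot: [0.192, 3.135, 0.0]
force: [-1.4, 1.2, 6.6]
width: 0.543
gripper_force: 30.0
```

Request:
play_rows --increments "0 0 -2 0 -1; 0 0 -3 0 -1; 0 0 -3.5 0 -1; 0 0 -2.5 0 -1; 0 0 -0.5 0 -1"

```text
clock: 4.78
position: [0.5484, -0.0651, 0.1408]
ee_rot: [0.192, 3.13, 0.0]
force: [-0.3, -0.6, -3.3]
width: 0.544
gripper_force: 30.0
```

Request:
play_rows --increments "0 -2.5 0 1.4 -1; 0 -3.8 0 1.4 -1; -0.1 -3.8 0 1.4 -1; -0.2 -3.8 0 1.4 -1; -0.3 -3.8 0 1.4 -1"

```text
clock: 5.2
position: [0.5203, -0.2411, 0.1357]
ee_rot: [-0.384, -3.116, -0.001]
force: [1.2, -1.0, -3.9]
width: 0.542
gripper_force: 30.0
```

Request:
play_rows --increments "-0.35 -3.5 0 1.5 -1; -0.15 -1.2 0 0 -1; 0 0 0 0 -1; 0 0 0 0 -1; 0 0 0 0 -1"

```text
clock: 5.62
position: [0.5146, -0.2852, 0.1359]
ee_rot: [-0.422, -3.111, -0.002]
force: [-0.0, -0.3, -3.6]
width: 0.544
gripper_force: 30.0
```

```bash
cat >> h.py <<'E'
def align(W,c,yaw,zt,half=70,low=None):
    # refine centre/yaw of a 140x50 block from its top-surface points
    low=zt-5 if low is None else low
    c=np.array(c,float)
    L=local(W,c,yaw);T=L[(abs(L[:,0])<half+12)&(abs(L[:,1])<37)&(L[:,2]>low)&(L[:,2]<zt+4)]
    T3=T.copy();T3[:,2]=0
    cc,s,a=cv2.minAreaRect(T[:,:2].astype(np.float32))
    if s[0]<s[1]: a+=90;s=s[::-1]
    a=(a+90)%180-90
    ar=np.radians(yaw); 
    return c+np.array([cc[0]*np.cos(ar)-cc[1]*np.sin(ar),cc[0]*np.sin(ar)+cc[1]*np.cos(ar)])/1000, yaw+a, np.round(s,1), len(T)
E
python3 - <<'E'
from h import *
p=Plan();print(arm.observe()["gripper_force"])
w=vision.get_image("wrist");save(w,"w2");W=pts(w).reshape(-1,3);W=W[~np.isnan(W[:,0])]
print("tcp",Plan().p)
zt=.14+.058-.0227
print("blue",align(W,p.p[:2],p.f-90,zt*1000))
print("base",align(W,(.512,-.287),-15.7,48))
b=vision.get_image("side");V=pts(b).reshape(-1,3);V=V[~np.isnan(V[:,0])]
print("blue side",align(V,p.p[:2],p.f-90,zt*1000),"base side",align(V,(.512,-.287),-15.7,48))
b=vision.get_image("scene");V=pts(b).reshape(-1,3);V=V[~np.isnan(V[:,0])]
print("blue scene",align(V,p.p[:2],p.f-90,zt*1000),"base scene",align(V,(.512,-.287),-15.7,48))
E
```

```text
at [ 0.5146 -0.2852  0.1359] 74.56 t 5.62 w 0.544 F [-0.  -0.3 -3.6]
29.972978979349136
at [ 0.5149 -0.2848  0.1361] 74.61 t 5.67 w 0.541 F [-0.7  0.1 -3.2]
tcp [ 0.51487995 -0.28483116  0.1361358 ]
blue (array([ 0.49267399, -0.27875829]), np.float64(-15.411369570616415), array([96.5, 73.1]), 13651)
base (array([ 0.4470259 , -0.26904132]), -105.35872424840927, array([49.4,  5.5]), 258)
blue side (array([ 0.5146139 , -0.28644609]), np.float64(-15.26738095385187), array([139.6,  52.8]), 110) base side (array([ 0.51104048, -0.28959448]), -14.660460782051086, array([138.3,  56.3]), 484)
blue scene (array([ 0.51477255, -0.28266397]), np.float64(-14.729165018621615), array([137.9,  56.9]), 77) base scene (array([ 0.51194658, -0.28754583]), -15.59713017642498, array([138.6,  56.6]), 187)
```

View pics/w2.png

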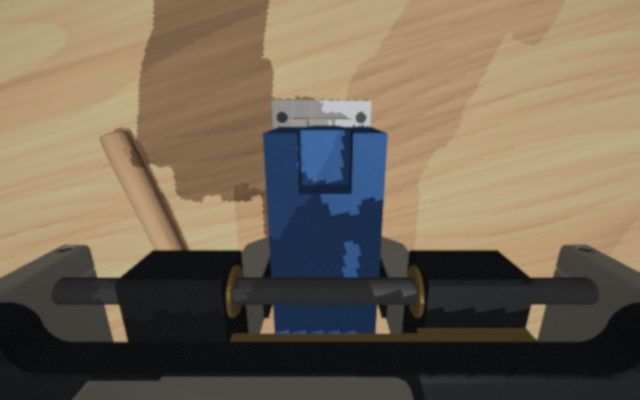

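Request:
play_rows --increments "0.15 -0.43 2 0 -1; 0 0 2.5 0 -1; 0 0 1.5 0 -1; 0 0 0 0 -1; 0 0 0 0 -1"

```text
clock: 6.18
position: [0.512, -0.2895, 0.0767]
ee_rot: [-0.422, -3.112, -0.001]
force: [-0.3, 0.1, -3.2]
width: 0.548
gripper_force: 30.0
```

```bash
python3 - <<'E'
from h import *
w=vision.get_image("wrist");save(w,"w3");p=Plan();W=pts(w)
b=vision.get_image("side");V=pts(b).reshape(-1,3);V=V[~np.isnan(V[:,0])]
zt=(p.p[2]+.0356)*1000
for n in("side","scene"):
    b=vision.get_image(n);V=pts(b).reshape(-1,3);V=V[~np.isnan(V[:,0])]
    L=local(V,(.5122,-.2887),-15.5);
    for q,lo,hi in(("blue",60,zt+5),("base",25,46)):
        M=L[(L[:,2]>lo)&(L[:,2]<hi)&(abs(L[:,0])<85)&(abs(L[:,1])<34)]
        print(n,q,len(M),"x",np.percentile(M[:,0],[.5,99.5]).round(1),"y",np.percentile(M[:,1],[.5,99.5]).round(1))
E
```

```text
at [ 0.5127 -0.2901  0.0776] 74.55 t 6.23 w 0.547 F [ 0.3 -0.1 -3.1]
side blue 567 x [-68.7  71.2] y [-31.5  22. ]
side base 298 x [-69.   69.7] y [-28.9  12.3]
scene blue 317 x [-68.9  71.4] y [-27.4  29.8]
scene base 165 x [-70.6  69.6] y [-19.1  31.9]
```

```bash
python3 - <<'E'
from h import *
p=Plan();c=(.5122,-.2887)
zt=(p.p[2]+.0356)*1000
for n in("side","scene"):
    b=vision.get_image(n);V=pts(b).reshape(-1,3);V=V[~np.isnan(V[:,0])]
    L=local(V,c,-15.5)
    for q,lo,hi in(("blue",zt-38,zt-6),("base",14,42)):
        M=L[(L[:,2]>lo)&(L[:,2]<hi)&(abs(L[:,0])<80)&(abs(L[:,1])<34)]
        s=-1 if n=="side" else 1
        F=M[(s*M[:,1]>18)&(abs(M[:,0])<60)&((abs(M[:,0])>22))]
        k=np.polyfit(F[:,0],F[:,1],1)
        E=M[(M[:,0]>62)&(abs(M[:,1])<20)]
        print(n,q,len(F),"face y",np.median(F[:,1]).round(2),"yaw",np.degrees(k[0]).round(2),"end x",np.median(E[:,0]).round(2) if len(E) else None,len(E))
p=Plan()
E
```

```text
at [ 0.5131 -0.2907  0.0783] 74.52 t 6.38 w 0.542 F [ 0.4  0.7 -3.7]
side blue 161 face y -27.63 yaw -0.25 end x 67.31 27
side base 169 face y -25.26 yaw -0.21 end x 67.21 11
scene blue 98 face y 22.96 yaw -0.1 end x 69.97 11
scene base 98 face y 24.81 yaw -0.32 end x 68.36 10
at [ 0.5128 -0.2907  0.078 ] 74.5 t 6.48 w 0.542 F [ 0.9 -0.2 -3.3]
```

Request:
play_rows --increments "0.08 0.21 0.5 0 -1; 0 0 0 0 -1; 0 0 0 0 -1; 0 0 0 0 -1; 0 0 0 0 -1"

```text
clock: 6.9
position: [0.5119, -0.2883, 0.072]
ee_rot: [-0.424, -3.113, 0.0]
force: [-0.0, -0.8, -2.6]
width: 0.542
gripper_force: 30.0
```

```bash
cat > chk.py <<'E'
from h import *
import sys
def chk(c,yaw,zt,blo,bhi,names=("side","scene")):
    p=Plan()
    for n in names:
        b=vision.get_image(n);V=pts(b).reshape(-1,3);V=V[~np.isnan(V[:,0])]
        L=local(V,c,yaw);s=-1 if n=="side" else 1; r=[]
        for lo,hi in((zt-38,zt-6),(blo,bhi)):
            M=L[(L[:,2]>lo)&(L[:,2]<hi)&(abs(L[:,0])<80)&(abs(L[:,1])<34)]
            F=M[(s*M[:,1]>18)&(abs(M[:,0])<60)&((abs(M[:,0])>22))];k=np.polyfit(F[:,0],F[:,1],1)
            E=M[(M[:,0]>62)&(abs(M[:,1])<20)]
            T=M
            r.append([np.median(F[:,1]),np.degrees(k[0]),np.median(E[:,0]),np.percentile(F[:,0],[1]) [0]])
            Lo=L[(L[:,2]>lo)&(L[:,2]<hi)&(s*L[:,1]>18)&(abs(L[:,1])<34)&(abs(L[:,0])<80)]
            r[-1]=r[-1][:3]+list(np.percentile(Lo[:,0],[1,99]))
        print(n,np.round(r,2).tolist(),"diff",np.round(np.array(r[0])-r[1],2))
E
python3 - <<'E'
from chk import *
p=Plan();chk((.5122,-.2887),-15.5,(p.p[2]+.0356)*1000,14,42)
E
```

```text
at [ 0.5119 -0.2883  0.072 ] 74.49 t 6.9 w 0.542 F [-0.  -0.8 -2.6]
at [ 0.5119 -0.2883  0.072 ] 74.49 t 6.9 w 0.542 F [-0.  -0.8 -2.6]
side [[-25.66, 0.31, 68.13, -69.35, 69.49], [-25.19, -0.34, 69.19, -67.15, 69.47]] diff [-0.46  0.66 -1.07 -2.2   0.02]
scene [[25.07, -0.57, 68.93, -68.41, 68.02], [25.12, -0.6, 69.15, -69.26, 69.51]] diff [-0.04  0.02 -0.22  0.85 -1.49]
```

Request:
play_rows --increments "-0.04 0.02 0.3 0 -1; 0 0 0.3 0 -1; 0 0 0.3 0 -1; 0 0 0 0 -1; 0 0 0 0 -1"

```text
clock: 7.42
position: [0.5121, -0.2881, 0.0626]
ee_rot: [-0.424, -3.112, -0.0]
force: [-0.3, 0.2, -3.5]
width: 0.541
gripper_force: 30.0
```

Request:
play_rows --increments "0 0 0.25 0 -1; 0 0 0.25 0 -1; 0 0 0.2 0 -1; 0 0 0 0 -1; 0 0 0 0 -1"

```text
clock: 7.83
position: [0.5124, -0.2881, 0.0563]
ee_rot: [0.424, 3.113, 0.0]
force: [-1.4, 1.6, 3.5]
width: 0.54
gripper_force: 30.0
```

Request:
play_rows --increments "0 0 0 0 0.7; 0 0 0 0 0.7; 0 0 0 0 0.7; 0 0 0 0 0.7"

```text
clock: 8.17
position: [0.5125, -0.2883, 0.056]
ee_rot: [0.424, 3.113, -0.0]
force: [-0.4, 0.1, -0.2]
width: 0.78
gripper_force: 0.0
```

Request:
play_rows --increments "0 0 -3 0 0.7; 0 0 -3.9 0 0.7; 0 0 -3.9 0 0.7; 0 0 -3.9 0 0.7; 0 0 -2 0 0.7"

```text
clock: 8.58
position: [0.5136, -0.2894, 0.2278]
ee_rot: [0.424, 3.108, -0.002]
force: [0.8, -0.5, -0.1]
width: 0.853
gripper_force: 0.0
```

```bash
python3 - <<'E'
from chk import *
chk((.5122,-.2887),-15.5,92,14,42)
p=Plan();w=vision.get_image("wrist");W=pts(w).reshape(-1,3);W=W[~np.isnan(W[:,0])]
L=local(W,(.5122,-.2887),-15.5);M=L[(abs(L[:,0])<35)&(abs(L[:,1])<20)];print("top z",np.median(M[:,2]))
E_=L[(abs(L[:,1])<24)&(L[:,2]>87)&(L[:,2]<98)];print([np.median(E_[(E_[:,0]>a)&(E_[:,0]<a+15)][:,2]).round(1) for a in(-45,-30,-10,10,30)])
p.go(.4,0.,.29,55,.7,vmax=3.9);p.go(.507,.334,.29,31.7,.7,vmax=3.9)
E
```

```text
at [ 0.5136 -0.2894  0.2278] 74.46 t 8.58 w 0.853 F [ 0.8 -0.5 -0.1]
side [[-24.81, -0.27, 67.46, -69.21, 68.04], [-25.11, -0.28, 70.09, -67.37, 69.34]] diff [ 0.29  0.02 -2.63 -1.83 -1.3 ]
scene [[25.02, 0.08, 68.12, -66.97, 68.73], [25.44, -0.27, 69.51, -69.07, 69.72]] diff [-0.41  0.36 -1.39  2.11 -1.  ]
at [ 0.5143 -0.2896  0.2273] 74.48 t 8.68 w 0.848 F [ 0.1 -0.5 -0.6]
top z 327.8708009338827
[np.float64(91.3), np.float64(91.1), np.float64(91.2), np.float64(91.3), np.float64(91.2)]
 9 rows -> [ 0.4  -0.    0.29] 54.98
   2.09 2.76 -0.7 2.2 0.7; 2.19 2.68 -0.7 2.2 0.7; 2.29 2.59 -0.7 2.2 0.7; 2.39 2.5 -0.69 2.1 0.7; 2.48 2.41 -0.7 2.2 0.7
   2.57 2.32 -0.69 2.1 0.7; 2.65 2.22 -0.7 2.2 0.7; 2.73 2.12 -0.69 2.1 0.7; 2.81 2.02 -0.7 2.2 0.7
 9 rows -> [0.507 0.334 0.29 ] 31.68
   1.16 3.72 0 2.6 0.7; 1.32 3.67 0 2.6 0.7; 1.49 3.6 0 2.6 0.7; 1.65 3.53 0 2.6 0.7; 1.81 3.45 0 2.6 0.7
   1.96 3.37 0 2.6 0.7; 2.12 3.27 0 2.6 0.7; 2.26 3.17 0 2.5 0.7; 2.4 3.08 0 2.6 0.7
```

Request:
play_rows --increments "2.1 2.75 -0.7 2.2 0.7; 2.2 2.7 -0.7 2.2 0.7; 2.3 2.6 -0.7 2.2 0.7; 2.4 2.5 -0.7 2.1 0.7; 2.5 2.4 -0.7 2.2 0.7"

```text
clock: 9.15
position: [0.4466, -0.1254, 0.2567]
ee_rot: [-0.72, -3.055, 0.001]
force: [1.4, 1.3, 0.5]
width: 0.849
gripper_force: 0.0
```

Request:
play_rows --increments "2.55 2.3 -0.7 2.1 0.7; 2.65 2.2 -0.7 2.2 0.7; 2.75 2.1 -0.7 2.1 0.7; 2.8 2 -0.7 2.2 0.7"

```text
clock: 9.48
position: [0.3955, 0.0024, 0.2851]
ee_rot: [-0.947, -2.994, 0.002]
force: [0.1, 0.5, -0.5]
width: 0.851
gripper_force: 0.0
```

Request:
play_rows --increments "1.15 3.7 0 2.6 0.7; 1.3 3.65 0 2.6 0.7; 1.5 3.6 0 2.6 0.7; 1.65 3.5 0 2.6 0.7; 1.8 3.45 0 2.6 0.7"

```text
clock: 9.9
position: [0.4558, 0.1875, 0.2846]
ee_rot: [-1.28, -2.867, 0.002]
force: [0.7, 0.1, -0.4]
width: 0.848
gripper_force: 0.0
```

Request:
play_rows --increments "1.95 3.35 0 2.6 0.7; 2.1 3.25 0 2.6 0.7; 2.25 3.15 0 2.5 0.7; 2.4 3.1 0 2.6 0.7; 0 0 0 0 0.7"

```text
clock: 10.32
position: [0.5025, 0.3419, 0.2826]
ee_rot: [-1.522, -2.744, 0.001]
force: [-2.3, 0.3, -0.8]
width: 0.852
gripper_force: 0.0
```

Request:
play_rows --increments "0 0 0 0 0.3; 0 0 0 0 0.3"

```text
clock: 10.48
position: [0.5033, 0.333, 0.2842]
ee_rot: [-1.53, -2.743, 0.005]
force: [0.8, -0.5, 0.4]
width: 0.752
gripper_force: 0.0
```

```bash
python3 - <<'E'
from h import *
w=vision.get_image("wrist");save(w,"w4");p=Plan();W=pts(w).reshape(-1,3);W=W[~np.isnan(W[:,0])]
B=W[(abs(W[:,0]-.507)<.15)&(abs(W[:,1]-.334)<.15)]
H=B[(B[:,2]>.208)&(B[:,2]<.225)]
print("handle",len(H),*rect(H) if len(H) else "",np.median(H[:,2]) if len(H) else"")
b=B[(B[:,2]>.172)&(B[:,2]<.186)];print("bar",len(b),*rect(b))
f=B[(B[:,2]>.140)&(B[:,2]<.153)];print("orange top",len(f),*rect(f) if len(f)>5 else "")
f=B[(B[:,2]>.003)&(B[:,2]<.015)];print("plate",len(f),*rect(f) if len(f)>5 else "")
E
```

```text
at [0.5036 0.3324 0.2849] 31.65 t 10.53 w 0.709 F [-0.1 -0.4 -0.6]
handle 2185 [0.5066 0.3356] [80.4 17.7] -58.5 0.2152118273333753
bar 3786 [0.5066 0.3352] [230.4  39.6] -58.4
orange top 816 [0.5231 0.3084] [105.9  57.8] -59.0
plate 4318 [0.4988 0.3502] [248.1 118.3] -61.5
```

View pics/w4.png

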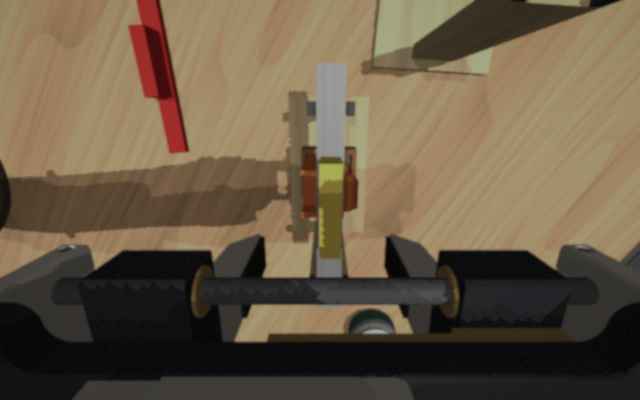

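Request:
play_rows --increments "0.12 0.3 2.5 0 0; 0 0 3.5 0 0; 0 0 2.5 0 0; 0 0 1 0 -0.2; 0 0 0.5 0 -0.2"

```text
clock: 10.95
position: [0.505, 0.3345, 0.1846]
ee_rot: [-1.532, -2.742, 0.004]
force: [-0.3, 0.0, 0.7]
width: 0.419
gripper_force: 0.0
```

Request:
play_rows --increments "0 0 0 0 -0.4; 0 0 0 0 -0.4; 0 0 0 0 -0.4"

```text
clock: 11.2
position: [0.5067, 0.3367, 0.1878]
ee_rot: [1.53, 2.742, 0.004]
force: [-0.1, -0.5, 0.1]
width: 0.306
gripper_force: 0.0
```

```bash
python3 - <<'E'
from h import *
w=vision.get_image("wrist");p=Plan();W=pts(w).reshape(-1,3);W=W[~np.isnan(W[:,0])]
B=W[(abs(W[:,0]-.507)<.15)&(abs(W[:,1]-.334)<.15)]
b=B[(B[:,2]>.172)&(B[:,2]<.186)];L=local(b,p.p[:2],p.f);L=L[L[:,1]>45];print("bar local Y-tool",np.percentile(L[:,0],[2,98]).round(1),len(L))
E
```

```text
at [0.5066 0.3368 0.1877] 31.68 t 11.25 w 0.304 F [-0.1 -0.4  0.6]
bar local Y-tool [-17.3  16.7] 6803
```

Request:
play_rows --increments "0 0 0 0 -1; 0 0 0 0 -1; 0 0 0 0 -1; 0 0 0 0 -1; 0 0 0 0 -1" --grip_force 30

```text
clock: 11.67
position: [0.506, 0.3366, 0.1868]
ee_rot: [1.531, 2.743, 0.002]
force: [-0.1, -0.1, 5.9]
width: 0.195
gripper_force: 30.0
```

Request:
play_rows --increments "0 0 -1 0 -1; 0 0 -1.5 0 -1; 0 0 -2 0 -1; 0 0 -2.5 0 -1; 0 0 -1 0 -1"

```text
clock: 12.08
position: [0.5066, 0.3368, 0.2694]
ee_rot: [1.53, 2.742, 0.005]
force: [0.9, 0.3, -1.1]
width: 0.191
gripper_force: 30.0
```

Request:
play_rows --increments "-1.3 -1.6 0 0 -1; -2.3 -2.8 0 0 -1; -2.3 -2.8 0 0 -1; -2.3 -2.8 0 0 -1; -2.3 -2.8 0 0 -1"

```text
clock: 12.5
position: [0.451, 0.1782, 0.2657]
ee_rot: [-1.53, -2.744, 0.001]
force: [0.2, -0.6, -1.6]
width: 0.194
gripper_force: 30.0
```

Request:
play_rows --increments "-2.2 -2.8 1.5 0 -1; -2.2 -2.8 1.5 0 -1; -2.2 -2.8 1.5 0 -1; -2 -2.4 2 0 -1; -1.4 -1.6 2 0 -1"

```text
clock: 12.92
position: [0.3974, 0.0268, 0.1805]
ee_rot: [1.533, 2.742, 0.0]
force: [-0.0, 0.7, -2.4]
width: 0.195
gripper_force: 30.0
```

Request:
play_rows --increments "0 0 3 0 -1; 0 0 3 0 -1; 0 0 3 0 -1; 0 0 2 0 -1; 0 0 0 0 -1"

```text
clock: 13.33
position: [0.3966, 0.029, 0.0682]
ee_rot: [-1.528, -2.74, 0.007]
force: [-0.6, -1.1, -2.0]
width: 0.196
gripper_force: 30.0
```

```bash
python3 - <<'E'
from h import *
p=Plan()
b=vision.get_image("scene");save(b,"s5");V=pts(b).reshape(-1,3);V=V[~np.isnan(V[:,0])]
L=local(V,p.p[:2],p.f);M=L[(abs(L[:,1])>60)&(abs(L[:,1])<115)&(abs(L[:,0])<15)&(L[:,2]>15)&(L[:,2]<90)]
print("bar top z",np.percentile(M[:,2],[5,50,95]).round(1),len(M), "y", np.percentile(M[:,1],[1,99]).round(0))
E
```

```text
at [0.3966 0.029  0.0682] 31.69 t 13.33 w 0.196 F [-0.6 -1.1 -2. ]
bar top z [53.9 63.3 66.4] 163 y [-114.  112.]
```

Request:
play_rows --increments "0 0 2.5 0 -1; 0 0 1.5 0 -1; 0 0 0.5 0 -1; 0 0 0.3 0 -1; 0 0 0 0 -1"

```text
clock: 13.8
position: [0.3996, 0.0297, 0.0237]
ee_rot: [1.53, 2.743, 0.001]
force: [-0.0, -0.2, -2.1]
width: 0.19
gripper_force: 30.0
```

Request:
play_rows --increments "0 0 0.1 0 -1; 0 0 0.1 0 -1; 0 0 0 0 -1"

```text
clock: 14.05
position: [0.3995, 0.0297, 0.0216]
ee_rot: [1.53, 2.743, 0.001]
force: [0.5, -0.8, -2.3]
width: 0.195
gripper_force: 30.0
```

Request:
play_rows --increments "0 0 0.15 0 -1; 0 0 0.1 0 -1; 0 0 0 0 -1; 0 0 0 0 -1"

```text
clock: 14.38
position: [0.3992, 0.0296, 0.0187]
ee_rot: [1.53, 2.743, 0.001]
force: [-0.3, 0.5, 4.7]
width: 0.194
gripper_force: 30.0
```

Request:
play_rows --increments "0 0 0 0 0.3; 0 0 0 0 0.3; 0 0 0 0 0.5; 0 0 0 0 0.7"

```text
clock: 14.72
position: [0.399, 0.0295, 0.0185]
ee_rot: [-1.53, -2.744, 0.0]
force: [-1.0, -0.9, -0.2]
width: 0.435
gripper_force: 0.0
```

Request:
play_rows --increments "0 0 -2 0 0.7; 0 0 -4 0 0.7; 0 0 -4 0 0.7; 0 0 -4 0 0.7; 0 0 -3.5 0 0.7"

```text
clock: 15.13
position: [0.3988, 0.0291, 0.1959]
ee_rot: [1.531, 2.743, 0.0]
force: [1.8, 1.2, -0.7]
width: 0.797
gripper_force: 0.0
```

```bash
python3 - <<'E'
from h import *
p=Plan([.3995,.0297,.196,31.7]);p.go(.507,.335,.27,121.6,.7)
E
```

```text
at [0.3995 0.0297 0.196 ] 31.7 t 15.13 w 0.797 F [ 1.8  1.2 -0.7]
 13 rows -> [0.507 0.335 0.27 ] 121.6
   1.56 1.94 -0.57 -6.9 0.7; 1.32 2.11 -0.57 -6.9 0.7; 1.06 2.25 -0.57 -6.9 0.7; 0.78 2.37 -0.57 -6.9 0.7; 0.49 2.44 -0.57 -6.9 0.7
   0.19 2.48 -0.57 -6.9 0.7; -0.11 2.49 -0.57 -6.9 0.7; -0.41 2.46 -0.57 -6.9 0.7; -0.7 2.39 -0.57 -6.9 0.7; -0.98 2.29 -0.57 -6.9 0.7
   -1.25 2.15 -0.57 -7 0.7; -1.5 1.99 -0.56 -6.9 0.7; -1.73 1.79 -0.57 -7 0.7
```

Request:
play_rows --increments "1.55 1.95 -0.6 -6.9 0.7; 1.3 2.1 -0.6 -6.9 0.7; 1.05 2.25 -0.6 -6.9 0.7; 0.8 2.35 -0.6 -6.9 0.7; 0.5 2.45 -0.6 -6.9 0.7"

```text
clock: 15.55
position: [0.4403, 0.1478, 0.2239]
ee_rot: [-0.639, -3.076, -0.0]
force: [0.1, -0.1, 0.2]
width: 0.85
gripper_force: 0.0
```

Request:
play_rows --increments "0.2 2.5 -0.5 -6.9 0.7; -0.1 2.5 -0.5 -6.9 0.7; -0.4 2.45 -0.6 -6.9 0.7; -0.7 2.4 -0.6 -6.9 0.7; -1 2.3 -0.6 -6.9 0.7"

```text
clock: 15.97
position: [0.4817, 0.2657, 0.2515]
ee_rot: [0.302, -3.127, 0.0]
force: [0.2, 0.3, 0.5]
width: 0.85
gripper_force: 0.0
```

Request:
play_rows --increments "-1.25 2.15 -0.5 -7 0.7; -1.5 2 -0.6 -6.9 0.7; -1.75 1.8 -0.6 -7 0.7; 0 0 0 0 0.7; 0 0 0 0 0.7"

```text
clock: 16.38
position: [0.5064, 0.3365, 0.2679]
ee_rot: [0.857, -3.022, -0.0]
force: [-0.2, -0.7, -0.2]
width: 0.849
gripper_force: 0.0
```

```bash
python3 - <<'E'
from h import *
w=vision.get_image("wrist");save(w,"w6");p=Plan();W=pts(w).reshape(-1,3);W=W[~np.isnan(W[:,0])]
L=local(W,(.5066,.335),31.6)
o=L[(L[:,2]>138)&(L[:,2]<154)&(abs(L[:,0])<45)&(abs(L[:,1])<40)]
print("top",len(o),"x",np.percentile(o[:,0],[1,50,99]).round(1),"y",np.percentile(o[:,1],[1,50,99]).round(1),"z",np.median(o[:,2]).round(1))
c,s,a=cv2.minAreaRect(o[:,:2].astype(np.float32));print(c,s,a)
pr=L[(L[:,2]>176)&(L[:,2]<192)&(abs(L[:,1])>60)&(abs(L[:,1])<110)]
print("prongs",len(pr),[np.percentile(pr[pr[:,1]*s>0],[1,99],axis=0).round(1).tolist() for s in(-1,1) if (pr[:,1]*s>0).sum()>5])
print(p.p,p.f)
E
```

```text
at [0.5064 0.3351 0.2679] 121.52 t 16.43 w 0.852 F [ 0.9 -0.7  0.1]
top 2225 x [-28.5   2.1  28.3] y [-28.5  -4.3  20.6] z 147.2
(0.09257125854492188, -3.940624237060547) (50.00722885131836, 58.11388397216797) 89.7672119140625
prongs 593 [[[-20.4, -95.5, 176.1], [19.6, -83.3, 184.3]], [[-19.7, 74.2, 176.2], [20.4, 86.4, 184.6]]]
[0.50642765 0.33508935 0.26786758] 121.52230094949924
```

View pics/w6.png

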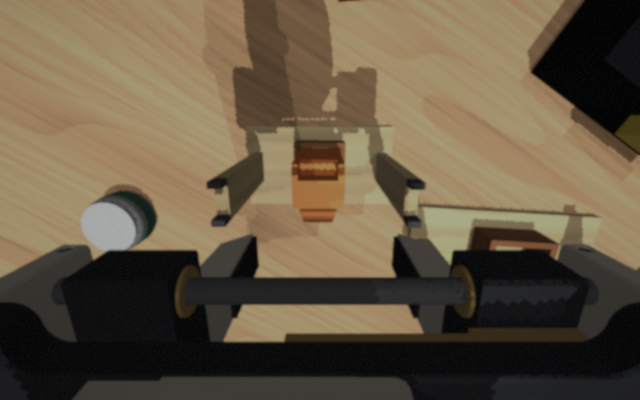

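Request:
play_rows --increments "0.5 -0.5 2 0 0.4; 0 0 3.5 0 0.4; 0 0 3.5 0 0.4; 0 0 3 0 0.4; 0 0 1.5 0 0.4"

```text
clock: 16.85
position: [0.503, 0.3254, 0.1297]
ee_rot: [0.849, -3.02, 0.004]
force: [-0.5, -0.5, -0.4]
width: 0.701
gripper_force: 0.0
```

Request:
play_rows --increments "0 0 0.5 0 0.4; 0 0 0 0 0.4; 0 0 0 0 0.4"

```text
clock: 17.1
position: [0.5054, 0.3281, 0.1295]
ee_rot: [-0.853, 3.023, 0.0]
force: [0.5, 1.1, 0.9]
width: 0.699
gripper_force: 0.0
```

```bash
python3 - <<'E'
from h import *
p=Plan();print(local(p.p,(.5066,.335),31.6))
E
```

```text
at [0.5054 0.3281 0.1295] 121.52 t 17.1 w 0.699 F [0.5 1.1 0.9]
[ -4.58877469  -5.24162795 129.45728534]
```

Request:
play_rows --increments "0 0 0.3 0 0.2; 0 0 0 0 -1; 0 0 0 0 -1; 0 0 0 0 -1; 0 0 0 0 -1" --grip_force 40

```text
clock: 17.52
position: [0.5056, 0.3288, 0.1265]
ee_rot: [-0.854, 3.022, 0.001]
force: [0.1, -1.2, 5.4]
width: 0.543
gripper_force: 40.0
```

Request:
play_rows --increments "0 0 0 0 -1; 0 0 0 0 -1"

```text
clock: 17.68
position: [0.5056, 0.3288, 0.1265]
ee_rot: [-0.855, 3.022, 0.001]
force: [-0.8, -1.0, 6.1]
width: 0.544
gripper_force: 40.0
```

Request:
play_rows --increments "0 0 -0.5 0 -1; 0 0 -1 0 -1; 0 0 -1.5 0 -1; 0 0 -1.5 0 -1; 0 0 -1.5 0 -1"

```text
clock: 18.1
position: [0.5046, 0.3284, 0.1865]
ee_rot: [0.855, -3.022, 0.0]
force: [0.5, 0.5, -2.9]
width: 0.541
gripper_force: 40.0
```

```bash
python3 - <<'E'
from h import *
p=Plan();b=vision.get_image("scene");save(b,"s7");V=pts(b).reshape(-1,3);V=V[~np.isnan(V[:,0])]
cv2.imwrite("pics/s7c.png",cv2.resize(b["frame"][180:300,300:460],(640,480),interpolation=cv2.INTER_CUBIC)[:,:,::-1])
x,y,z=p.p
p.go(x,y,.26,p.f,-1)
p.go(.53,.10,.26,74.5,-1)
E
```

```text
at [0.5046 0.3284 0.1865] 121.6 t 18.1 w 0.541 F [ 0.5  0.5 -2.9]
 2 rows -> [0.5046 0.3284 0.26  ] 121.6
   0 0 -3.67 -0 -1; 0 0 -3.68 -0 -1
 7 rows -> [0.53 0.1  0.26] 74.5
   1.4 -2.97 0 6.7 -1; 1.05 -3.11 0 6.7 -1; 0.67 -3.21 0 6.7 -1; 0.3 -3.27 0 6.7 -1; -0.09 -3.28 0 6.8 -1
   -0.48 -3.25 0 6.7 -1; -0.85 -3.17 0 6.8 -1
```

View pics/s7c.png

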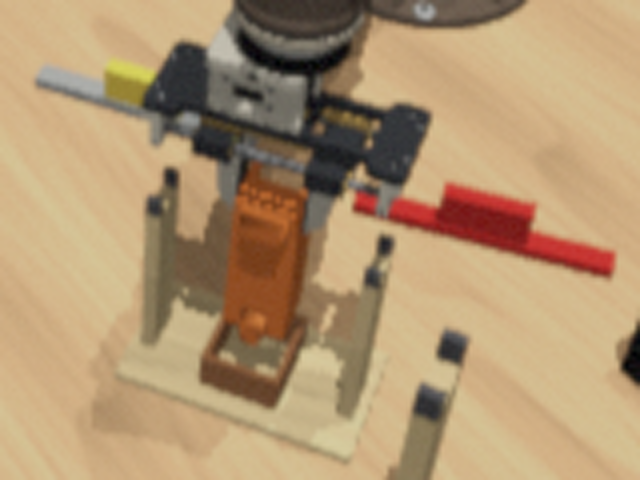

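The crop shows the orange riser held upright by its top end and out of the pocket, lugs facing the camera (rack +x); the bar lies clear at the top left.

```bash
python3 - <<'E'
from h import *
p=Plan();x,y,z=p.p
p.go(x,y,.32,p.f,-1)
p.go(.47,.07,.32,74.5,-1);p.go(.47,.07,.13,74.5,-1,vmax=3.5)
a=np.radians(np.linspace(104.5,14.5,19));h=136.1*np.cos(a);v=136.1*np.sin(a)
print("; ".join(f"{-d/10:.2f} 0 {-e/10:.2f} 0 -1" for d,e in zip(np.diff(h),np.diff(v))))
E
```

```text
at [0.506  0.3293 0.1898] 121.59 t 18.15 w 0.544 F [0.4 0.9 0.8]
 4 rows -> [0.506  0.3293 0.32  ] 121.59
   0 0 -3.26 -0 -1; 0 0 -3.25 -0 -1; 0 0 -3.26 -0 -1; 0 0 -3.25 -0 -1
 7 rows -> [0.47 0.07 0.32] 74.49
   2.38 -2.89 -0 6.7 -1; 2.03 -3.14 -0 6.7 -1; 1.64 -3.36 -0 6.7 -1; 1.24 -3.53 -0 6.7 -1; 0.82 -3.65 -0 6.8 -1
   0.39 -3.72 -0 6.7 -1; -0.05 -3.74 -0 6.8 -1
 6 rows -> [0.47 0.07 0.13] 74.49
   -0 0 3.17 -0 -1; -0 0 3.17 -0 -1; -0 0 3.16 -0 -1; -0 0 3.17 -0 -1; -0 0 3.16 -0 -1
   -0 0 3.17 -0 -1
-1.16 0 -0.25 0 -1; -1.18 0 -0.14 0 -1; -1.19 0 -0.04 0 -1; -1.19 0 0.06 0 -1; -1.18 0 0.17 0 -1; -1.16 0 0.27 0 -1; -1.13 0 0.37 0 -1; -1.09 0 0.46 0 -1; -1.05 0 0.56 0 -1; -1.00 0 0.65 0 -1; -0.94 0 0.73 0 -1; -0.87 0 0.81 0 -1; -0.79 0 0.88 0 -1; -0.71 0 0.95 0 -1; -0.63 0 1.01 0 -1; -0.54 0 1.06 0 -1; -0.44 0 1.10 0 -1; -0.35 0 1.14 0 -1
```

Request:
play_rows --increments "0 0 -2.5 0 -1; 0 0 -3.5 0 -1; 0 0 -3.5 0 -1; 0 0 -3.3 0 -1; 0 0 0 0 -1"

```text
clock: 18.57
position: [0.507, 0.3301, 0.3208]
ee_rot: [-0.852, 3.014, 0.006]
force: [1.4, 0.9, -1.3]
width: 0.541
gripper_force: 40.0
```

Request:
play_rows --increments "2.4 -2.9 0 6.7 -1; 2 -3.15 0 6.7 -1; 1.65 -3.35 0 6.7 -1; 1.25 -3.55 0 6.7 -1; 0.8 -3.65 0 6.8 -1"

```text
clock: 18.98
position: [0.4785, 0.1412, 0.313]
ee_rot: [-0.064, -3.14, 0.0]
force: [0.0, -0.2, -2.3]
width: 0.544
gripper_force: 40.0
```

Request:
play_rows --increments "0.4 -3.7 0 6.7 -1; -0.05 -3.75 0 6.8 -1; 0 0 2.5 0 -1; 0 0 3.5 0 -1; 0 0 3.5 0 -1"

```text
clock: 19.4
position: [0.4693, 0.0683, 0.2181]
ee_rot: [0.426, 3.11, 0.002]
force: [-0.5, -0.0, -3.4]
width: 0.539
gripper_force: 40.0
```

Request:
play_rows --increments "0 0 3.5 0 -1; 0 0 3.5 0 -1; 0 0 2 0 -1; 0 0 0.5 0 -1; 0 0 0 0 -1"

```text
clock: 19.82
position: [0.4678, 0.0687, 0.1223]
ee_rot: [-0.423, -3.11, 0.002]
force: [0.8, 0.0, -2.2]
width: 0.541
gripper_force: 40.0
```

Request:
play_rows --increments "0 0 0 0 -1; 0 0 0 0 -1"

```text
clock: 19.98
position: [0.4703, 0.0692, 0.125]
ee_rot: [0.424, 3.11, 0.002]
force: [-0.0, 0.0, -2.9]
width: 0.541
gripper_force: 40.0
```

Request:
play_rows --increments "0 0 0.35 0 -1; 0 0 0.15 0 -1; 0 0 0.15 0 -1; 0 0 0 0 -1; 0 0 0 0 -1"

```text
clock: 20.4
position: [0.4702, 0.069, 0.1183]
ee_rot: [0.424, 3.11, 0.002]
force: [-1.8, -1.1, 9.9]
width: 0.542
gripper_force: 40.0
```

Request:
play_rows --increments "0 0 -0.05 0 -1; 0 0 0 0 -1; -1.15 0 -0.25 0 -1; -1.2 0 -0.15 0 -1; -1.2 0 -0.05 0 -1" --grip_force 6

```text
clock: 20.82
position: [0.5034, 0.0596, 0.1223]
ee_rot: [-0.423, -3.113, -0.0]
force: [-1.2, 0.7, -1.8]
width: 0.545
gripper_force: 6.0
```

Request:
play_rows --increments "-1.2 0 0.05 0 -1; -1.2 0 0.15 0 -1; 0 0 0 0 -1; 0 0 0 0 -1"

```text
clock: 21.15
position: [0.5271, 0.0528, 0.12]
ee_rot: [0.425, 3.112, -0.0]
force: [-0.2, -0.1, 2.3]
width: 0.537
gripper_force: 6.0
```

```bash
python3 - <<'E'
from h import *
p=Plan();b=vision.get_image("side");
c=b["frame"][160:300,260:430];cv2.imwrite("pics/s8.png",cv2.resize(c,(680,560),interpolation=cv2.INTER_CUBIC)[:,:,::-1])
E
```

```text
at [0.5271 0.0528 0.12  ] 74.45 t 21.15 w 0.537 F [-0.2 -0.1  2.3]
```

View pics/s8.png

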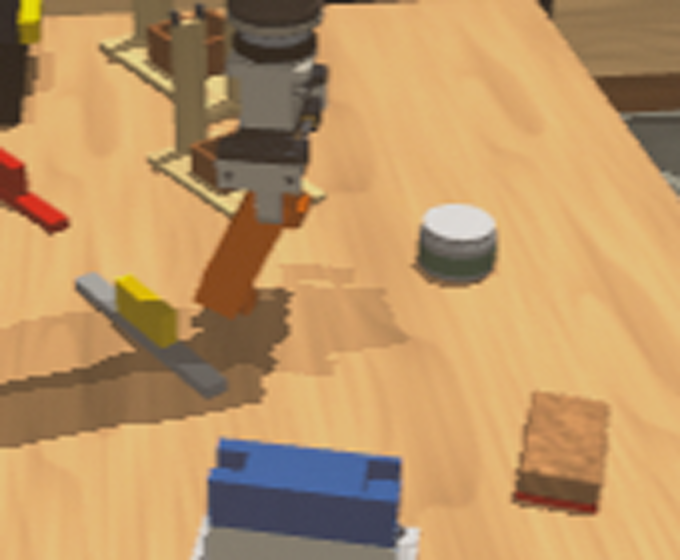

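Request:
play_rows --increments "-1.15 0 0.25 0 -1; -1.15 0 0.35 0 -1; -1.1 0 0.45 0 -1; -1.05 0 0.55 0 -1; -1 0 0.65 0 -1"

```text
clock: 21.62
position: [0.5804, 0.038, 0.0968]
ee_rot: [0.424, 3.112, -0.0]
force: [0.4, -0.8, 0.8]
width: 0.547
gripper_force: 6.0
```

Request:
play_rows --increments "-0.95 0 0.75 0 -1; -0.85 0 0.8 0 -1; -0.8 0 0.9 0 -1; -0.7 0 0.95 0 -1; -0.65 0 1 0 -1"

```text
clock: 22.03
position: [0.618, 0.0276, 0.0525]
ee_rot: [0.424, 3.112, 0.0]
force: [1.3, -0.4, 1.1]
width: 0.546
gripper_force: 6.0
```

Request:
play_rows --increments "-0.55 0 1 0 -1; 0 0 0 0 -1; 0 0 0 0 -1"

```text
clock: 22.28
position: [0.6212, 0.0264, 0.0422]
ee_rot: [-0.424, -3.11, 0.001]
force: [-0.3, 0.1, -1.8]
width: 0.546
gripper_force: 6.0
```

```bash
python3 - <<'E'
from h import *
p=Plan();b=vision.get_image("side");
c=b["frame"][180:290,270:420];cv2.imwrite("pics/s9.png",cv2.resize(c,(600,440),interpolation=cv2.INTER_CUBIC)[:,:,::-1])
V=pts(b).reshape(-1,3);V=V[~np.isnan(V[:,0])]
L=local(V,p.p[:2],p.f-90);M=L[(L[:,0]>-170)&(L[:,0]<40)&(L[:,1]<-15)&(L[:,1]>-32)&(L[:,2]>8)&(L[:,2]<110)]
for a in range(-150,40,15):
    q=M[(M[:,0]>=a)&(M[:,0]<a+15)]
    if len(q)>3: print(a,len(q),np.percentile(q[:,2],[3,97]).round(0))
E
```

```text
at [0.6212 0.0264 0.0422] 74.49 t 22.28 w 0.546 F [-0.3  0.1 -1.8]
-135 28 [21. 60.]
-120 44 [18. 62.]
-105 44 [22. 66.]
-90 47 [25. 68.]
-75 47 [27. 69.]
-60 46 [26. 74.]
-45 34 [32. 69.]
-30 32 [34. 68.]
-15 12 [27. 61.]
0 5 [27. 40.]
```

Request:
play_rows --increments "-0.45 0 0.9 0 -1; -0.35 0 0.8 0 -1; 0 0 0.3 0 -1; 0 0 0 0 -1; 0 0 0 0 -1"

```text
clock: 22.75
position: [0.6297, 0.0243, 0.0232]
ee_rot: [-0.424, -3.112, 0.0]
force: [-0.5, -0.5, -3.2]
width: 0.546
gripper_force: 6.0
```

```bash
cat > lay.py <<'E'
from h import *
p=Plan();b=vision.get_image("side")
V=pts(b).reshape(-1,3);V=V[~np.isnan(V[:,0])]
L=local(V,p.p[:2],p.f-90);M=L[(L[:,0]>-170)&(L[:,0]<40)&(L[:,1]<-15)&(L[:,1]>-32)&(L[:,2]>8)&(L[:,2]<110)]
for a in range(-150,40,15):
    q=M[(M[:,0]>=a)&(M[:,0]<a+15)]
    if len(q)>3: print(a,len(q),np.percentile(q[:,2],[3,97]).round(0))
E
python3 lay.py
```

```text
at [0.6297 0.0243 0.0232] 74.49 t 22.75 w 0.546 F [-0.5 -0.5 -3.2]
-135 44 [16. 60.]
-120 40 [17. 60.]
-105 41 [19. 60.]
-90 46 [17. 60.]
-75 44 [17. 60.]
-60 44 [18. 61.]
-45 32 [20. 56.]
-30 29 [18. 46.]
-15 14 [10. 45.]
0 5 [10. 22.]
```

Request:
play_rows --increments "0 0 0.12 0 -1; 0 0 0.12 0 -1; 0 0 0 0 -1; 0 0 0 0 -1"

```text
clock: 23.13
position: [0.6303, 0.0243, 0.0214]
ee_rot: [0.424, 3.112, 0.0]
force: [1.5, -0.0, -1.8]
width: 0.544
gripper_force: 6.0
```

Request:
play_rows --increments "0 0 0.1 0 -1; 0 0 0 0 -1; 0 0 0 0 0.6; 0 0 0 0 0.6; 0 0 0 0 0.6"

```text
clock: 23.55
position: [0.6298, 0.0244, 0.02]
ee_rot: [-0.424, -3.113, -0.0]
force: [-0.8, 0.0, -0.9]
width: 0.71
gripper_force: 0.0
```

Request:
play_rows --increments "0 0 0 0 0.6; 0 0 -2 0 0.7; 0 0 -4 0 0.7; 0.5 0 -4 0 0.7; 2 0 -4 0 0.7"

```text
clock: 23.97
position: [0.6087, 0.0296, 0.1591]
ee_rot: [0.426, 3.111, -0.001]
force: [0.5, 0.4, 0.4]
width: 0.85
gripper_force: 0.0
```

Request:
play_rows --increments "2 0 -3.5 0 0.7; 1 0 0 0 0.7; 0 0 0 0 0.7; 0 0 0 0 0.7; 0 0 0 0 0.7"

```text
clock: 24.38
position: [0.5781, 0.0384, 0.1911]
ee_rot: [-0.424, -3.111, 0.001]
force: [0.8, 0.2, -0.9]
width: 0.847
gripper_force: 0.0
```

```bash
python3 - <<'E'
from h import *
w=vision.get_image("wrist");p=Plan();save(w,"w10");W=pts(w).reshape(-1,3);W=W[~np.isnan(W[:,0])]
for d in cut_out("orange_riser",w)[:1]:
    print(d["confidence"],d["point"])
    P=pts(w)[d["mask"]];P=P[~np.isnan(P[:,0])];zt=np.percentile(P[:,2],85);print("z",np.percentile(P[:,2],[50,85,97]).round(4),*rect(P[P[:,2]>zt-.006]))
r=rect(P[P[:,2]>zt-.006])
L=local(W,r[0],r[2]);T=L[(L[:,2]>54)&(L[:,2]<63)&(abs(L[:,0])<80)&(abs(L[:,1])<35)]
print([np.median(T[(T[:,0]>a)&(T[:,0]<a+15)][:,2]).round(1) for a in(-40,-20,0,20)])
for lo,hi in((-69,-50),(50,69)):
    t=T[(T[:,0]>lo)&(T[:,0]<hi)];print(lo,np.percentile(t[t[:,1]<0][:,1],[2,98]).round(1),np.percentile(t[t[:,1]>0][:,1],[2,98]).round(1))
E
```

```text
at [0.5782 0.0383 0.1909] 74.47 t 24.43 w 0.849 F [ 0.3 -0.3 -0.7]
0.78 [169.6, 326.5]
z [0.057  0.0578 0.0584] [0.5683 0.0425] [139.6  50.1] -15.3
[np.float64(57.2), np.float64(57.3), np.float64(57.2), np.float64(57.2)]
-69 [-24.2 -11. ] [11.4 24.6]
50 [-24.5 -19.3] [19.  24.3]
```

View pics/w10.png

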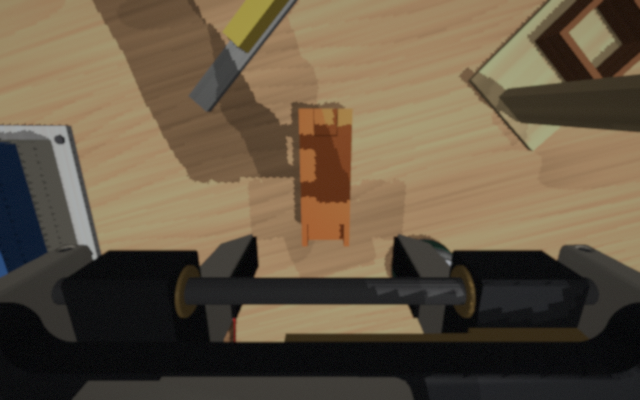

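The wrist picture shows the orange riser flat on its lugs at (170,325), wide notch at the bottom (+x), released. Now I'll take it up again at its middle.

Request:
play_rows --increments "0.95 -0.03 2.5 0 0.5; 0 0 3.5 0 0.4; 0 0 3.5 0 0.4; 0 0 3.5 0 0.4; 0 0 2.5 0 0.4"

```text
clock: 24.9
position: [0.5676, 0.0403, 0.0335]
ee_rot: [-0.424, -3.109, 0.002]
force: [-0.5, -0.6, 0.4]
width: 0.7
gripper_force: 0.0
```

Request:
play_rows --increments "0 0 1.3 0 0.4; 0 0 0 0 0.4; 0 0 0 0 -1; 0 0 0 0 -1; 0 0 0 0 -1" --grip_force 30

```text
clock: 25.32
position: [0.5701, 0.0409, 0.0254]
ee_rot: [0.424, 3.111, 0.001]
force: [0.6, -0.3, -1.7]
width: 0.544
gripper_force: 30.0
```

Request:
play_rows --increments "0 0 0 0 -1; 0 0 0 0 -1; 0 0 0 0 -1"

```text
clock: 25.57
position: [0.5698, 0.041, 0.0254]
ee_rot: [0.424, 3.111, 0.001]
force: [-0.9, 0.1, 4.6]
width: 0.543
gripper_force: 30.0
```

```bash
python3 - <<'E'
from h import *
p=Plan();x,y,z=p.p
p.go(x,y,.2,74.5,-1)
p.go(.5124,-.2881,.2,74.5,-1)
E
```

```text
at [0.5698 0.041  0.0254] 74.49 t 25.57 w 0.543 F [-0.9  0.1  4.6]
 5 rows -> [0.5698 0.041  0.2   ] 74.49
   0 0 -3.49 -0 -1; 0 0 -3.49 -0 -1; 0 0 -3.49 -0 -1; 0 0 -3.5 -0 -1; 0 0 -3.49 -0 -1
 9 rows -> [ 0.5123 -0.2881  0.2   ] 74.49
   -0.36 -3.69 -0 -0 -1; -0.36 -3.69 -0 -0 -1; -0.36 -3.7 -0 -0 -1; -0.36 -3.69 -0 -0 -1; -0.36 -3.7 -0 -0 -1
   -0.37 -3.69 -0 -0 -1; -0.36 -3.7 -0 -0 -1; -0.37 -3.69 -0 -0 -1; -0.36 -3.7 -0 -0 -1
```

Request:
play_rows --increments "0 0 -2 0 -1; 0 0 -3 0 -1; 0 0 -3.5 0 -1; 0 0 -3.5 0 -1; 0 -1.5 -1.5 0 -1"

```text
clock: 25.98
position: [0.5672, 0.0298, 0.1638]
ee_rot: [0.417, 3.109, 0.006]
force: [1.1, 0.9, -3.1]
width: 0.542
gripper_force: 30.0
```

Request:
play_rows --increments "-0.4 -3.7 0 0 -1; -0.4 -3.7 0 0 -1; -0.4 -3.7 0 0 -1; -0.4 -3.7 0 0 -1; -0.4 -3.7 0 0 -1"

```text
clock: 26.4
position: [0.5339, -0.1585, 0.1595]
ee_rot: [-0.423, -3.113, -0.0]
force: [0.7, -0.1, -2.4]
width: 0.544
gripper_force: 30.0
```

Request:
play_rows --increments "-0.4 -3.7 0 0 -1; -0.4 -3.7 0 0 -1; -0.3 -3.5 0 0 -1; -0.15 -2 1 0 -1; 0 0 2 0 -1"

```text
clock: 26.82
position: [0.5112, -0.2923, 0.1314]
ee_rot: [0.435, 3.107, -0.008]
force: [0.5, -0.3, -3.6]
width: 0.541
gripper_force: 30.0
```

Request:
play_rows --increments "0 0 0 0 -1; 0 0 0 0 -1; 0 0 0 0 -1; 0 0 0 0 -1"

```text
clock: 27.15
position: [0.5133, -0.2838, 0.1303]
ee_rot: [0.421, 3.112, 0.0]
force: [-0.0, -0.1, -2.5]
width: 0.545
gripper_force: 30.0
```

```bash
python3 - <<'E'
from chk import *
p=Plan();chk((.5122,-.2887),-15.5,(p.p[2]+.0326)*1000,54,86)
p=Plan();p.go(.5132,-.2883,.1225,74.5,-1,n=1)
E
```

```text
at [ 0.5133 -0.2838  0.1303] 74.6 t 27.15 w 0.545 F [-0.  -0.1 -2.5]
at [ 0.5133 -0.2838  0.1303] 74.6 t 27.15 w 0.545 F [-0.  -0.1 -2.5]
side [[-20.43, -0.04, 66.78, -68.73, 67.43], [-24.74, -0.1, 67.64, -69.25, 68.33]] diff [ 4.31  0.06 -0.86  0.53 -0.9 ]
scene [[29.13, -0.41, 68.37, -70.61, 68.35], [24.64, -0.22, 68.21, -67.45, 68.67]] diff [ 4.49 -0.19  0.16 -3.15 -0.32]
at [ 0.5133 -0.2841  0.1303] 74.58 t 27.25 w 0.539 F [ 1.1 -0.3 -2.6]
 1 rows -> [ 0.5132 -0.2883  0.1225] 74.48
   -0.11 -0.41 0.78 0.1 -1
```

Request:
play_rows --increments "-0.08 -0.43 0.7 0 -1; 0 0 0 0 -1; 0 0 0 0 -1; 0 0 0 0 -1; 0 0 0 0 -1"

```text
clock: 27.67
position: [0.5121, -0.2892, 0.1224]
ee_rot: [0.424, 3.113, 0.0]
force: [-0.2, 0.6, -2.4]
width: 0.541
gripper_force: 30.0
```

```bash
python3 - <<'E'
from chk import *
p=Plan();chk((.5122,-.2887),-15.5,(p.p[2]+.0326)*1000,54,86);Plan()
E
```

```text
at [ 0.5121 -0.2892  0.1224] 74.49 t 27.67 w 0.541 F [-0.2  0.6 -2.4]
at [ 0.5121 -0.2892  0.1224] 74.49 t 27.67 w 0.541 F [-0.2  0.6 -2.4]
side [[-26.24, 0.21, 66.89, -70.06, 68.3], [-24.95, -0.03, 69.92, -69.15, 68.03]] diff [-1.29  0.25 -3.03 -0.91  0.27]
scene [[24.16, -0.51, 68.35, -68.38, 67.69], [25.09, -0.03, 69.07, -67.88, 68.27]] diff [-0.93 -0.47 -0.72 -0.5  -0.58]
at [ 0.5121 -0.2892  0.1224] 74.49 t 27.77 w 0.546 F [ 0.1 -0.2 -2.9]
```

Request:
play_rows --increments "-0.07 0.1 0.3 0 -1; 0 0 0 0 -1; 0 0 0.2 0 -1; 0 0 0.3 0 -1; 0 0 0 0 -1"

```text
clock: 28.18
position: [0.5126, -0.2882, 0.1137]
ee_rot: [-0.424, -3.112, -0.0]
force: [-0.6, 0.2, -2.6]
width: 0.541
gripper_force: 30.0
```

Request:
play_rows --increments "0 0 0.3 0 -1; 0 0 0.3 0 -1; 0 0 0 0 -1; 0 0 0 0 -1"

```text
clock: 28.52
position: [0.5128, -0.2883, 0.1081]
ee_rot: [-0.424, -3.112, -0.0]
force: [0.6, 0.2, -1.9]
width: 0.542
gripper_force: 30.0
```

Request:
play_rows --increments "0 0 0.25 0 -1; 0 0 0.2 0 -1; 0 0 0.1 0 -1; 0 0 0 0 -1; 0 0 0 0 -1"

```text
clock: 28.93
position: [0.5131, -0.2884, 0.1034]
ee_rot: [0.424, 3.112, 0.0]
force: [-2.5, 1.6, 4.0]
width: 0.543
gripper_force: 30.0
```

Home height (0.1034) reached and seated. Now release, retreat and check.

Request:
play_rows --increments "0 0 0 0 0.6; 0 0 0 0 0.6; 0 0 0 0 0.6; 0 0 0 0 0.6"

```text
clock: 29.27
position: [0.5131, -0.2884, 0.1028]
ee_rot: [0.424, 3.113, -0.0]
force: [0.6, 0.9, -0.6]
width: 0.777
gripper_force: 0.0
```

Request:
play_rows --increments "0 0 -2 0 0.6; 0 0 -3 0 0.6; 0 0 -4 0 0.6; 0 0 -4 0 0.6; 0 0 -3 0 0.6"

```text
clock: 29.68
position: [0.5134, -0.2889, 0.2662]
ee_rot: [0.424, 3.11, -0.001]
force: [0.2, 0.2, 1.1]
width: 0.803
gripper_force: 0.0
```

Request:
play_rows --increments "2 1 0 0 0.6; 2 1 0 0 0.6; 0 0 0 0 0.6; 0 0 0 0 0.6; 0 0 0 0 0.6"

```text
clock: 30.1
position: [0.4801, -0.2586, 0.263]
ee_rot: [0.423, 3.112, -0.0]
force: [0.7, -0.3, -0.7]
width: 0.798
gripper_force: 0.0
```

```bash
python3 - <<'E'
from chk import *
chk((.5122,-.2887),-15.5,136,54,86)
for n in("side","wrist","scene"):
    b=vision.get_image(n)
    W=pts(b).reshape(-1,3);W=W[~np.isnan(W[:,0])];L=local(W,(.5122,-.2887),-15.5)
    T=L[(abs(L[:,1])<22)&(L[:,2]>128)&(L[:,2]<144)]
    print(n,[np.median(T[(T[:,0]>a)&(T[:,0]<a+15)][:,2]).round(1) for a in(-45,-30,-10,10,30)])
    if n=="side": cv2.imwrite("pics/end.png",cv2.resize(b["frame"][150:380,230:450],(550,575),interpolation=cv2.INTER_CUBIC)[:,:,::-1])
E
```

```text
at [ 0.4801 -0.2586  0.263 ] 74.5 t 30.1 w 0.798 F [ 0.7 -0.3 -0.7]
side [[-25.39, -0.08, 67.51, -68.2, 68.8], [-24.92, -0.02, 70.02, -69.2, 68.11]] diff [-0.47 -0.07 -2.51  1.    0.69]
scene [[25.18, -0.15, 68.94, -69.37, 67.86], [25.31, -0.15, 69.26, -67.06, 67.85]] diff [-0.13 -0.   -0.32 -2.3   0.01]
side [np.float64(136.5), np.float64(136.4), np.float64(136.4), np.float64(136.2), np.float64(136.2)]
wrist [np.float64(135.3), np.float64(135.3), np.float64(135.2), np.float64(135.2), np.float64(135.2)]
scene [np.float64(139.1), np.float64(139.6), np.float64(139.2), np.float64(138.7), np.float64(139.3)]
```

View pics/end.png

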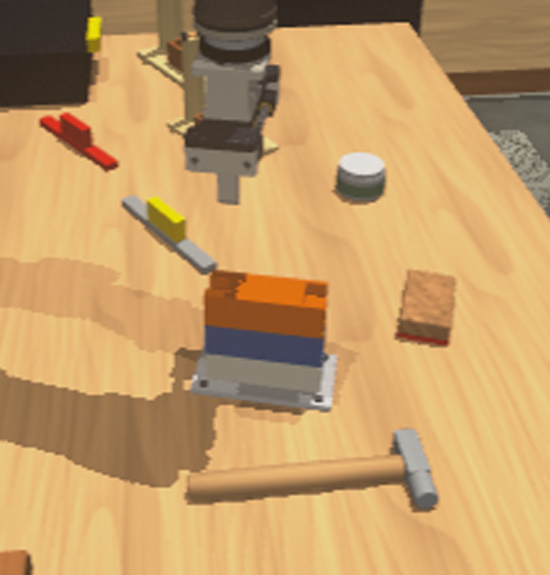

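The picture shows the stack seated flush at (265,330), top at 136 mm and level, the bar lying clear at (170,230), and the bystanders in place.

```bash
python3 -c "
from cell import job
print(job.sign_off())"
```

```text
the job is handed in; nothing more can be done
None
```

The blue and orange risers are stacked fully home on the base (top level at 136 mm), the bar lies on the bench clear of the rack, the sanding block, tin and hammer were left alone, and the job was handed in at about 30 s of the 72 s allowed.

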